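# Lock a circuit board into its repair fixture with a flat screwdriver

## Robot

A 6-joint arm with a two-finger parallel gripper is mounted at the origin on the work surface. World frame = base frame: x ahead of the robot, y to its left, z up, the work surface at z = 0. Lengths are in m, angles in rad, forces in N, time in s.
With the tool pointing down it reaches from about 0.375 to 0.825 m from the base axis. Payload 5.5 kg.
Tool frame: the origin (TCP) lies on the centre line of the jaws, within the pads' length; the fingertips stand robot.tcp_to_tips ahead of it and the grasp point (between the pads) lies 11 mm behind it (robot.tcp_to_tips is the distance from the TCP to the fingertips, in m); y points along the fingers, z is the direction in which the jaws open and shut, and the axes are right-handed (so a half turn about y gives the same grasp; the last joint's range is limited). The gripper opens to 85 mm and grips with 20 to 120 N. Pads are 22 mm wide; open, the fingers measure 114 mm over their backs; the gripper's body (76 mm by 85 mm) begins 54 mm behind the grasp point. The pads swing forward as they close: fully open they stand 13 mm farther back than shut.
Start: joints at [1.205, 0.314, -0.047, 1.21, 0, 1.571], TCP at [0.215, 0.56, 0.239] pointing down, gripper open.
Joint ranges: [-2.67, 2.67], [-0.69, 1.73], [-1.03, 1.25], [-2.08, 2.16], [-1.42, 1.45], [-3.14, 3.14]. Speed limits (rad/s): [2.39, 2.39, 3.01, 3.14, 3.14, 3.14].

## Interface

Orientations are given as a rotation vector (axis times angle).
In Python, from workcell import robot gives the robot as it stands.
- The arm moves only by the tool send_rows, never from a script. Its argument "plan" is a list of rows, each a list of 7 numbers: the turn, a rotation vector about the world's x, y, z each as a share of 10 degrees, from -1 to 1, then the shift along the world's x, y, z each as a share of 0.02 m, from -1 to 1, then the closure, from -1 (fully open) to 1 (shut). In form: [[rx, ry, rz, tx, ty, tz, gripper], ...]. A call has 1 to 10 rows; each row shifts and turns the commanded pose from where the row before left it; what a row does not reach is not made up. A row lasts 1/8 s, in which the tool goes at most 62.5 mm and 10.7 degrees, less where a joint would pass 70% of its speed; a pose out of reach is approached as far as the arm can. A call with a number of a shift or a turn outside -1 to 1 is refused whole. A call with a gripper value outside its range is refused whole. The fingers move at their own pace and stop on an object; the grip force is fixed at half the most. Time passes only in rows, so rows that do not move let the fingers close. It gives the time, the measured TCP pose, the force and the opening at its end, in the units of the state.
- robot.get_state(): the state, without advancing time (a new reading comes with each control period).
- robot.get_image(name): name is "scene" or "side" or "wrist"; returns a dict with "color" (384x512x3 uint8, blue, green, red), "fx", "fy", "cx", "cy" (pixels), "rvec" (rotation vector, rad) and "tvec" (3), from world to camera coordinates, as OpenCV has them; the wrist camera has in their place "hand_eye" (4x4, takes a point from camera to tool coordinates, whose origin is the TCP and whose axes are the tool frame's). Camera axes: x right, y down, z forward; pixel columns grow to the right and rows downward; lengths in m; the calibration is good to about 2 mm. The wrist camera is an equidistant fisheye: a pixel r from the principal point sees the ray r / f radians off the axis. A picture is of the moment at which its call begins: read the wrist's pose just before it. There is no depth.
- robot.hand_in(): hands the job in, once; it reports no verdict.
The state is a dict: "time": time; "joints": joint angles; "qd": joint speeds; "joint_efforts": joint torques, N m; "position": TCP position; "tool_rot": TCP orientation; "wrist_force": force on the tool from outside, world axes, zero at the start; "torque": the same for the moment, N m; "gripper_width": finger opening in m.
Only numpy, scipy, OpenCV 4.12 (cv2) and the standard library are available. Lean on these libraries where they do the work, as an engineer would, in place of code of your own. Each camera call takes 0.05 s, during which the arm holds its last target. There are 200 camera calls.

## Task

Lock the circuit board into the repair fixture: take the flat screwdriver from its wooden holder, set its blade on the slotted fastener and rotate it lightly until the blade drops into the slot, then turn the fastener clockwise (seen from above) until its tongue has swung out over the board to its stop. Press and turn gently, keep the gripper itself off the fixture, leave the board and the other things on the bench where they are, and finally put the screwdriver back upright in its holder and let go.

Things in the scene. Friction and masses are not known exactly. Their poses are not given: they have to be found in the camera images.
- driver: Flat screwdriver, 148 mm long, 90 g, standing blade down in its holder, its yaw varying. Origin at the middle of the blade's tip, z up the shaft. Blade 2 mm thick (its x), 14 mm wide (its y), 16 mm long; shaft 8 mm thick up to z = 78 mm; black square handle 26 x 26 mm, flats facing its x and y, z = 78 to 144 mm, then a round cap. Grip the flats at about z = 126 mm.
- driver_tip (a point): Middle of the screwdriver blade's tip edge (same point and axes as the screwdriver's origin).
- stand: Fixed wooden holder block 64 x 64 x 80 mm with a round upright hole through its middle, 19 mm in diameter. Origin at the centre of its underside. The screwdriver's handle rests by its lower end on the block's top; the blade hangs in the hole, its tip 2 mm above the bench.
- stand_mouth (a point): Centre of the hole at the top face of the holder.
- fixture: Fixed aluminium repair fixture, base plate 150 (x) x 130 (y) x 16 mm, origin at the centre of its underside; the board lies on its +x part, the slotted fastener stands 45 mm from its centre towards -x. The fastener's head is sprung: pressed, it yields straight down from 1.2 N at first to about 4 N at 2 mm, where it is solid.
- screw_top (a point): Centre of the top of the fastener's round level steel head (diameter 26 mm) when not pressed, 48 mm above the bench; axes as the fixture's. A slot runs right across the head through its centre, 4.4 mm wide, 8 mm deep, with a flat floor. The slot's direction is not measured: it lies anywhere within 46 degrees either way of the tongue's line.
- tongue (a joint): Angle (rad) of the fastener's tongue, a steel bar under the head, 14 mm wide, reaching 45 mm from its axis. 0: along the fixture's +y (open); grows clockwise seen from above; 1.57, its stop: along +x, over the board. Starts at 0 to 0.25, stays where left, turns against 0.03 N m (a blade dragged lightly over the head won't turn it). A coil spring (0.4 N m/rad) joins the head to it.
- board: Green circuit board 80 x 100 x 4 mm, loose in the fixture's recess, origin at the centre of its underside (28 mm towards +x of the fixture's centre, 16 mm above the bench).
- flux_bottle: Bystander: white bottle 120 mm high, 56 mm in diameter, origin under its centre.
- parts_tray: Bystander: grey open tray 80 x 100 x 30 mm, origin under its centre.
- paste_jar: Bystander: jar 60 mm high, 60 mm in diameter, origin under its centre.
There are look-alikes about, which are no part of the job. Of the things like the driver, leave any that is blue or yellow; of the rest the smaller one is meant.

How it is judged:
On the way, in this order (a step that is already met when the one before it is completed fails the run):
1. the blade has dropped into the slot (at least 6.5 mm below the head's top, within 4 mm of its centre) with the tongue still open (z of driver_tip in the frame of screw_top below -0.0065 m and horizontal distance between driver_tip and screw_top below 0.004 m and value of joint tongue below 0.6 rad), for 0.1 s.
2. with the blade in the slot the tongue has been turned over the board, to within 0.15 rad of its stop (z of driver_tip in the frame of screw_top below -0.004 m and horizontal distance between driver_tip and screw_top below 0.005 m and value of joint tongue above 1.42 rad), for 0.1 s.
At the end, for the whole second after the job is handed in: The tongue lies over the board within 0.15 rad of its stop (joint above 1.42); the screwdriver stands upright (within 0.08 rad) in the holder, blade in the hole, handle down on the block within 4 mm, at rest and released; the board is within 6 mm of where it was (value of joint tongue above 1.42 rad and horizontal distance between driver_tip and stand_mouth below 0.008 m and z of driver_tip in the frame of stand_mouth below -0.074 m and angle between driver's own z axis and vertical below 0.08 rad and linear speed of driver below 0.02 m/s and distance of board from where it was at the start of the episode below 0.006 m); the robot touches nothing.
It fails at once if the screwdriver bears on the fixture or its fastener with more than 25 N (contact force between driver and fixture above 25 N).
It fails at once if the gripper or arm touches the fixture with more than 2 N (contact force between any of the fingers, the arm and fixture above 2 N).
It fails at once if the board is shifted more than 8 mm (distance of board from where it was at the start of the episode above 0.008 m).
It fails at once if a bystander is moved more than 15 mm (distance of any of flux_bottle, parts_tray, paste_jar from where it was at the start of the episode above 0.015 m).
It also fails if it takes over 72 s, if anything falls off the work surface, if the arm or the gripper's body presses on something with over 40 N, if the wrist force passes 120 N, or if a joint passes its speed limit or range.

## Working session

There is one attempt and no reset: what is moved stays moved. The work goes in short steps, Python scripts to look and compute and a tool call to move; the robot and the scene stay as the last step left them, time stands still between calls to the robot, and variables do not carry over. Pictures are saved under pics/ and viewed, about 8 in all and at most 12, crops included, and the job is handed in when it is done.

Besides the shell and the picture viewer there is one more tool, called after "Emit:" in YAML: its name, and indented under it one key for each argument. send_rows: Moves the arm, as the interface text tells. Its arguments: {"type":"object","properties":{"plan":{"type":"array","items":{"type":"array","items":{"type":"number","minimum":-1,"maximum":1}}}},"required":["plan"]}

```bash
ls; mkdir -p pics
python3 - <<'E'
from workcell import robot
import cv2,numpy as np
print(robot.get_state(), robot.tcp_to_tips)
for n in("scene","side","wrist"):
    d=robot.get_image(n); cv2.imwrite(f"pics/{n}0.png",d["color"]); print(n,{k:v for k,v in d.items() if k!="color"})
a=[cv2.imread(f"pics/{n}0.png") for n in("scene","side")]
E
```

```text
pics
{'time': 0.0, 'joints': array([ 1.20501546e+00,  3.14218059e-01, -4.80764824e-02,  1.21019107e+00,
       -7.98921456e-06,  1.57079047e+00]), 'qd': array([ 7.08115928e-04,  1.79684817e-04, -2.14029074e-04,  2.07497320e-05,
       -4.26439924e-04,  5.02194149e-04]), 'joint_efforts': array([ 1.43560133e-04, -5.39584494e+01,  3.39754093e+01,  1.91907532e-02,
        2.82483472e-05,  4.93060867e-06]), 'position': array([0.21440926, 0.55978292, 0.23844046]), 'tool_rot': array([-1.55334364,  0.28729106, -0.28681853]), 'wrist_force': array([ 1.03371406,  0.36936371, -0.00621221]), 'torque': array([ 0.03974129, -0.00874405, -0.02044486]), 'gripper_width': 0.08522567600151024} 0.008
scene {'fx': 379.7044803846309, 'fy': 379.7044803846309, 'cx': 251.84832662945857, 'cy': 191.3108140891557, 'rvec': array([ 1.90070038,  1.22416593, -0.62314182]), 'tvec': array([-0.23499849, -0.21984397,  1.27801013])}
side {'fx': 415.43009271325394, 'fy': 415.43009271325394, 'cx': 257.11597210360037, 'cy': 188.63385207947374, 'rvec': array([ 2.25597496, -0.55091587,  0.26357191]), 'tvec': array([-0.4797595 ,  0.24824619,  0.92987128])}
wrist {'fx': 297.3186396354542, 'fy': 297.3186396354542, 'cx': 255.21279407520638, 'cy': 190.9839724486825, 'hand_eye': array([[-6.51342764e-04,  9.45325713e-01,  3.26127079e-01,
        -8.26745033e-02],
       [ 1.02777168e-04, -3.26127083e-01,  9.45325931e-01,
        -1.35091997e-01],
       [ 9.99999783e-01,  6.49249622e-04,  1.15262616e-04,
         4.74701584e-04],
       [ 0.00000000e+00,  0.00000000e+00,  0.00000000e+00,
         1.00000000e+00]])}
```

View pics/scene0.png

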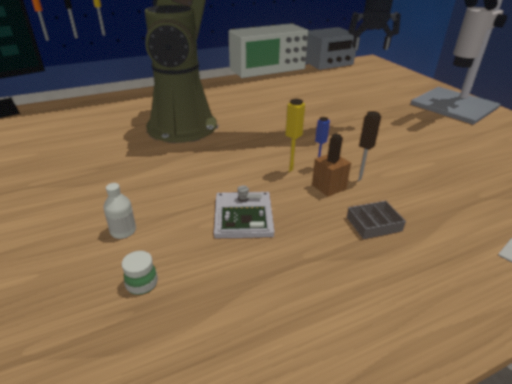

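View pics/side0.png

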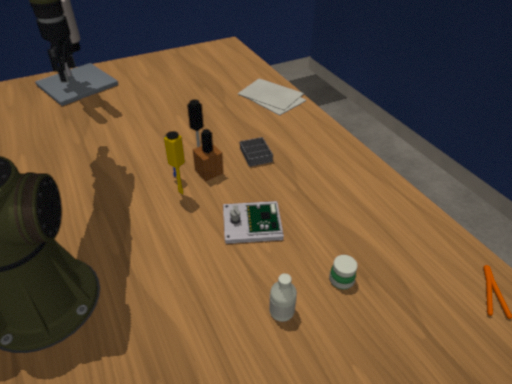

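The scene shows the holder with the target black driver at scene (334,165) and side (207,155). A larger dark driver, a blue one and a yellow one stand near it. The fixture is at scene (243,213) and side (252,222). I'll zoom in on these.

Run:
```python
import cv2,numpy as np
s=cv2.imread("pics/scene0.png");t=cv2.imread("pics/side0.png")
z=lambda im,x,y,w,h,W,H:cv2.resize(im[y:y+h,x:x+w],(W,H),interpolation=cv2.INTER_CUBIC)
# 4x zooms
a=z(s,205,95,200,150,800,600)[:, :]
im=np.vstack([np.hstack([z(s,280,92,105,105,420,420)[:, :400],z(t,150,95,100,105,400,420)])[:300+120]])
b=np.hstack([z(s,210,180,66,45,396,270),z(t,220,198,66,45,396,270)])
out=np.zeros((600,800,3),np.uint8)
out[:330,:400]=z(s,280,95,100,82.5.__int__() if 0 else 110,400,440)[:330]
out[:330,400:]=z(t,150,95,100,110,400,440)[:330]
out[330:,:396]=b[:,:396];out[330:,400:796]=b[:,396:]
cv2.imwrite("pics/z1.png",out)
```

```text
(no output)
```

View pics/z1.png

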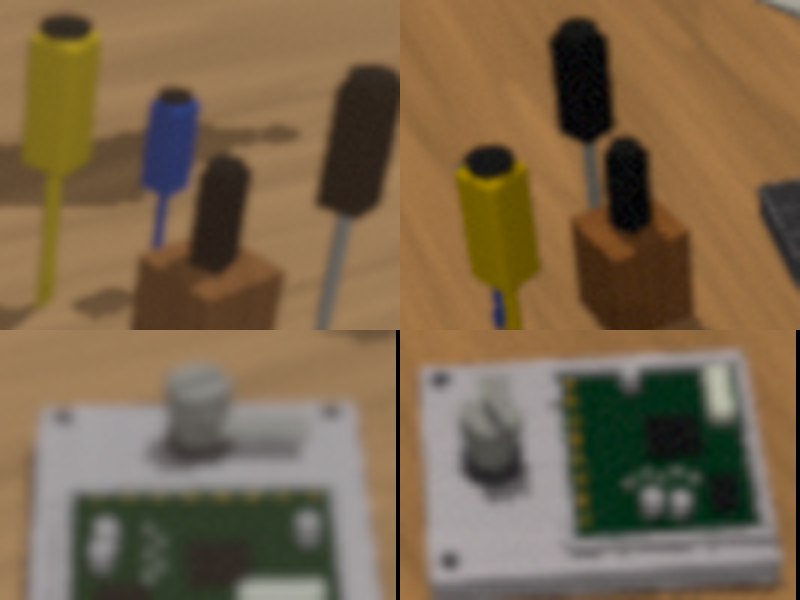

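The zooms show the driver cap at scene (338,135) and side (207,131), and the screw head at scene (243,187.5) and side (234.5,212). The tongue is open, pointing away from the board's side. Triangulating next.

```bash
cat > h.py <<'E'
import numpy as np,cv2
from scipy.spatial.transform import Rotation as R
from workcell import robot
C={}
def cam(n):
    if n not in C: C[n]=robot.get_image(n)
    return C[n]
def ray(n,uv):
    d=cam(n);r=cv2.Rodrigues(d["rvec"])[0]
    return -r.T@d["tvec"], r.T@np.array([(uv[0]-d["cx"])/d["fx"],(uv[1]-d["cy"])/d["fy"],1])
def plane(n,uv,z):
    o,v=ray(n,uv);return o+v*(z-o[2])/v[2]
def tri(a,b):
    A=[];B=[]
    for n,uv in(("scene",a),("side",b)):
        o,v=ray(n,uv);v/=np.linalg.norm(v);P=np.eye(3)-np.outer(v,v);A.append(P);B.append(P@o)
    return np.linalg.lstsq(np.vstack(A),np.hstack(B),rcond=None)[0]
def wrist_ray(uv,d,st):
    x,y=(uv[0]-d["cx"])/d["fx"],(uv[1]-d["cy"])/d["fy"];t=np.hypot(x,y)
    v=np.array([np.sin(t)*x/t,np.sin(t)*y/t,np.cos(t)]) if t>0 else np.array([0,0,1.])
    r=R.from_rotvec(st["tool_rot"]).as_matrix();H=d["hand_eye"]
    return r@H[:3,3]+st["position"], r@H[:3,:3]@v
def wplane(uv,d,st,z):
    o,v=wrist_ray(uv,d,st);return o+v*(z-o[2])/v[2]
def wproj(p,d,st):
    r=R.from_rotvec(st["tool_rot"]).as_matrix();H=d["hand_eye"]
    c=H[:3,:3].T@(r.T@(np.array(p)-st["position"])-H[:3,3]);t=np.arctan2(np.hypot(c[0],c[1]),c[2]);a=np.arctan2(c[1],c[0])
    return d["cx"]+d["fx"]*t*np.cos(a),d["cy"]+d["fy"]*t*np.sin(a)
E
python3 - <<'E'
from h import *
np.set_printoptions(precision=4,suppress=True)
print("cap",tri((338,135),(207,131.3)),"base",tri((333.75,161.2),(207.5,150.5)))
for uv in((315,160.5),(350.8,163),(331.2,170)): print("blk scene",plane("scene",uv,.08))
for uv in((193.75,151.25),(222.5,154.5),(208,162)): print("blk side",plane("side",uv,.08))
for uv in((223.7,203.3),(278,201.3),(282.8,237.2),(225.3,238.3)): print("fix side",plane("side",uv,.016))
for uv in((217.5,192.5),(269.2,192.5)): print("fix scene",plane("scene",uv,.016))
print("screw",tri((243.3,187.5),(234.5,212.2)),plane("scene",(243.3,187.5),.048),plane("side",(234.5,212.2),.048))
print("yel top",tri((296,101),(172.5,135)),"tip",tri((291.2,171),(180,193)),"big",tri((373,113.7),(195,102)),"blue top .12",plane("scene",(323.7,118.7),.12))
r=R.from_rotvec(robot.get_state()["tool_rot"]).as_matrix();print(r)
E
```

```text
cap [0.5091 0.2462 0.1495] base [0.5073 0.2484 0.0782]
blk scene [0.4867 0.2072 0.08  ]
blk scene [0.5328 0.2814 0.08  ]
blk scene [0.5403 0.2187 0.08  ]
blk side [0.4691 0.2591 0.08  ]
blk side [0.5374 0.2074 0.08  ]
blk side [0.4866 0.1941 0.08  ]
fix side [0.4818 0.0826 0.016 ]
fix side [0.6192 0.0217 0.016 ]
fix side [ 0.5644 -0.0978  0.016 ]
fix side [ 0.433  -0.0347  0.016 ]
fix scene [ 0.4312 -0.0328  0.016 ]
fix scene [0.4833 0.084  0.016 ]
screw [0.4811 0.0134 0.0473] [0.4796 0.0158 0.048 ] [0.4806 0.0094 0.048 ]
yel top [0.3966 0.1936 0.2025] tip [ 0.3945  0.1974 -0.0025] big [0.5138 0.3378 0.1912] blue top .12 [0.36   0.3109 0.12  ]
[[ 0.9338 -0.0003  0.3577]
 [-0.3577 -0.0007  0.9338]
 [-0.     -1.     -0.0008]]
```

Emit:
send_rows:
  plan:
    - [0, 0, 0, 0.95, -0.95, 0.8, -1]
    - [0, 0, 0, 0.95, -0.95, 0.8, -1]
    - [0, 0, 0, 0.95, -0.95, 0.8, -1]
    - [0, 0, 0, 0.95, -0.95, 0.7, -1]
    - [0, 0, 0, 0.95, -1, 0, -1]
    - [0, 0, 0, 0.95, -1, 0, -1]
    - [0, 0, 0, 0.95, -1, 0, -1]
    - [0, 0, 0, 0.95, -1, 0, -1]
    - [0, 0, 0, 0.95, -1, 0, -1]
    - [0, 0, 0, 0.95, -1, 0, -1]

```text
time: 1.5
position: [0.4051, 0.3636, 0.3012]
tool_rot: [-1.552, 0.287, -0.287]
wrist_force: [-0.5, -0.4, 0.0]
gripper_width: 0.0852
```

Emit:
send_rows:
  plan:
    - [0, 0, 0, 0.9, -1, 0, -1]
    - [0, 0, 0, 0.9, -1, 0, -1]
    - [0, 0, 0, 0.9, -1, 0, -1]
    - [0, 0, 0, 0.9, -1, 0, -1]
    - [0, 0, 0, 0.9, -1, 0, -1]
    - [0, 0, 0, 0.8, -0.8, 0, -1]
    - [0, 0, 0, 0, 0, 0, -1]
    - [0, 0, 0, 0, 0, 0, -1]

```text
time: 2.5
position: [0.5102, 0.2486, 0.3012]
tool_rot: [-1.552, 0.287, -0.287]
wrist_force: [0.7, 0.2, -0.3]
gripper_width: 0.0857
```

Run:
```python
from h import *
st=robot.get_state();d=robot.get_image("wrist")
print(st["time"],st["position"],wproj((.509,.247,.148),d,st),wproj((.4825,.0125,.048),d,st))
np.savez("w1.npz",**{k:st[k] for k in("position","tool_rot")})
cv2.imwrite("pics/w1.png",d["color"])
```

```text
2.5 [0.51018168 0.24857017 0.30118463] (np.float64(252.84554386073356), np.float64(174.8230375938377)) (np.float64(103.70087001160516), np.float64(195.52178068706573))
```

View pics/w1.png

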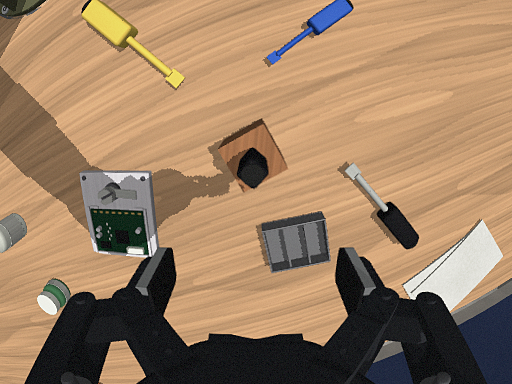

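The driver cap is at about (253,167) in the wrist view and the screw at (112,192). That agrees with my projection (253,175)/(104,196) to roughly 8 px. Zooming for yaw.

Run:
```python
import cv2,numpy as np
s=cv2.imread("pics/w1.png")
z=lambda x,y,w,h,W,H:cv2.resize(s[y:y+h,x:x+w],(W,H),interpolation=cv2.INTER_CUBIC)
a=z(205,110,90,90,600,600)[:, :500] if 0 else z(210,115,80,80,480,480)
b=cv2.convertScaleAbs(a,alpha=2.5,beta=10)
c=z(85,170,53,80,318,480)
cv2.imwrite("pics/z2.png",np.hstack([b,c]))
```

```text
(no output)
```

View pics/z2.png

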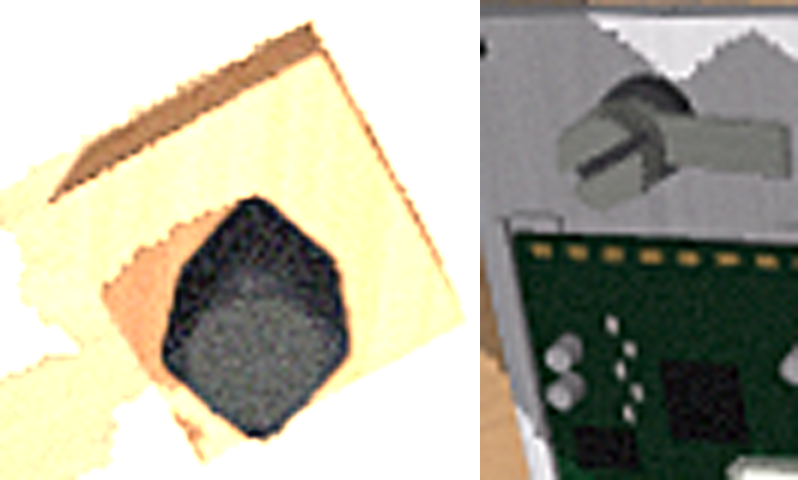

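Run:
```python
from h import *
np.set_printoptions(precision=4,suppress=True)
st=robot.get_state();d=robot.get_image("wrist")
P=lambda x,y,z:wplane((210+x/6,115+y/6),d,st,z)
L,B,Rr=P(162,352,.144),P(262,438,.144),P(350,348,.144)
print(L,B,Rr,"mid",(L+Rr)/2,"ang",np.degrees(np.arctan2(*(B-L)[[1,0]])),np.degrees(np.arctan2(*(Rr-B)[[1,0]])),np.linalg.norm(B-L),np.linalg.norm(B-Rr))
bl=[P(*p,.08) for p in((318,55),(463,322),(52,200),(203,462))];print("block",np.array(bl),np.mean(bl,0))
Q=lambda x,y,z:wplane((85+(x-480)/6,170+y/6),d,st,z)
a,b=Q(580,172,.048),Q(645,140,.048)
print("slot",a,b,np.degrees(np.arctan2(*(b-a)[[1,0]])),"head",Q(612,155,.048))
# tongue edges
t=lambda p,q,z:np.degrees(np.arctan2(*(Q(*q,z)-Q(*p,z))[[1,0]]))
print("tongue",t((670,115),(785,122),.03),t((670,168),(785,180),.025),"pcb edge",t((515,234),(798,243),.02))
u=lambda p,q,z:np.degrees(np.arctan2(*(wplane(q,d,st,z)-wplane(p,d,st,z))[[1,0]]))
print("fix edge",u((80,172),(152,171),.016), wplane((80,172),d,st,.016),wplane((152,171),d,st,.016))
```

```text
[0.5031 0.2321 0.144 ] [0.5236 0.2424 0.144 ] [0.5138 0.2622 0.144 ] mid [0.5085 0.2471 0.144 ] ang 26.86545297785373 116.22116316298663 0.022978555333947888 0.022033922713629674
block [[0.4722 0.2737 0.08  ]
 [0.5345 0.2825 0.08  ]
 [0.4804 0.2128 0.08  ]
 [0.5439 0.2209 0.08  ]] [0.5078 0.2475 0.08  ]
slot [0.4857 0.0064 0.048 ] [0.4851 0.0292 0.048 ] 91.56849456649714 head [0.4851 0.018  0.048 ]
tongue 65.77580744965559 63.89046949557277 pcb edge 68.60059302428512
fix edge 68.64760105005695 [ 0.4337 -0.0325  0.016 ] [0.4822 0.0916 0.016 ]
```

Run:
```python
from workcell import robot
s=robot.get_state();print(s["joints"])
```

```text
[ 4.53787813e-01  2.35422422e-01 -1.00947014e-02  1.32543241e+00
  2.74652875e-04  8.18735393e-01]
```

Emit:
send_rows:
  plan:
    - [0, 0, -0.85, 0, 0, 0, -1]
    - [0, 0, -0.85, 0, 0, 0, -1]
    - [0, 0, -0.85, 0, 0, 0, -1]
    - [0, 0, -0.85, -0.1, -0.07, 0, -1]
    - [0, 0, -0.85, 0, 0, 0, -1]
    - [0, 0, 0, 0, 0, 0, -1]
    - [0, 0, 0, 0, 0, 0, -1]

```text
time: 3.48
position: [0.5083, 0.2473, 0.3014]
tool_rot: [-1.394, 0.859, -0.859]
wrist_force: [0.4, -0.3, -0.3]
gripper_width: 0.0855
```

Run:
```python
from h import *
s=robot.get_state();r=R.from_rotvec(s["tool_rot"]).as_matrix();print(s["joints"],s["position"],np.degrees(np.arctan2(r[1,2],r[0,2])),r[:,1])
d=robot.get_image("wrist")
print(wproj((.508,.247,.148),d,s),wproj((.4835,.014,.048),d,s))
cv2.imwrite("pics/w2.png",d["color"])
```

```text
[ 4.52729602e-01  2.30889372e-01 -1.57560413e-02  1.32406841e+00
  4.56645592e-05  1.55716235e+00] [0.50834149 0.24728694 0.30136319] 26.720664991656356 [ 5.42204610e-05  7.71545959e-05 -9.99999996e-01]
(np.float64(253.4053937238247), np.float64(175.9612095523427)) (np.float64(176.11132604736892), np.float64(276.1495393243905))
```

Emit:
send_rows:
  plan:
    - [0, 0, 0, 0, 0, -1, -1]
    - [0, 0, 0, 0, 0, -1, -1]
    - [0, 0, 0, 0, 0, -1, -1]
    - [0, 0, 0, 0, 0, -1, -1]
    - [0, 0, 0, 0, 0, -1, -1]
    - [0, 0, 0, 0, 0, -1, -1]
    - [0, 0, 0, 0, 0, -1, -1]
    - [0, 0, 0, 0, 0, -1, -1]
    - [0, 0, 0, 0, 0, -1, -1]
    - [0, 0, 0, 0, 0, -0.2, -1]

```text
time: 4.78
position: [0.5076, 0.2465, 0.116]
tool_rot: [-1.396, 0.862, -0.86]
wrist_force: [0.3, 0.0, -0.3]
gripper_width: 0.0853
```

Emit:
send_rows:
  plan:
    - [0, 0, 0, 0, 0, 0, -1]
    - [0, 0, 0, 0, 0, 0, 1]
    - [0, 0, 0, 0, 0, 0, 1]
    - [0, 0, 0, 0, 0, 0, 1]
    - [0, 0, 0, 0, 0, 0, 1]
    - [0, 0, 0, 0, 0, 0, 1]
    - [0, 0, 0, 0, 0, 0, 1]
    - [0, 0, 0, 0, 0, 0, 1]
    - [0, 0, 0, 0, 0, 0, 1]

```text
time: 5.9
position: [0.5087, 0.2469, 0.1176]
tool_rot: [-1.393, 0.861, -0.862]
wrist_force: [-1.7, -1.7, 5.0]
gripper_width: 0.025
```

Emit:
send_rows:
  plan:
    - [0, 0, 0, 0, 0, 0.3, 1]
    - [0, 0, 0, 0, 0, 0.8, 1]
    - [0, 0, 0, 0, 0, 1, 1]
    - [0, 0, 0, 0, 0, 1, 1]
    - [0, 0, 0, 0, 0, 1, 1]
    - [0, 0, 0, 0, 0, 1, 1]
    - [0, 0, 0, 0, 0, 1, 1]
    - [0, 0, 0, 0, 0, 0.9, 1]
    - [0, 0, 0, 0, 0, 0, 1]
    - [0, 0, 0, 0, 0, 0, 1]

```text
time: 7.15
position: [0.5084, 0.2468, 0.257]
tool_rot: [-1.394, 0.862, -0.861]
wrist_force: [0.2, 0.1, -1.7]
gripper_width: 0.0254
```

Run:
```python
from h import *
s=robot.get_state();print(s["position"],s["wrist_force"],s["torque"])
ims=[]
p=s["position"]-[0,0,.08]
for n in("scene","side"):
    d=cam(n);uv=cv2.projectPoints(p[None],d["rvec"],d["tvec"],np.array([[d["fx"],0,d["cx"]],[0,d["fy"],d["cy"]],[0,0,1]]),None)[0].ravel().astype(int);print(uv)
    c=d["color"][uv[1]-28:uv[1]+28,uv[0]-18:uv[0]+18];ims.append(cv2.resize(c,(360,560),interpolation=cv2.INTER_CUBIC))
cv2.imwrite("pics/z3.png",np.hstack(ims))
```

```text
[0.50840872 0.24679186 0.25697008] [ 0.15682915  0.06968    -1.69752526] [-2.01181214e-02  3.74558859e-02 -9.48414936e-06]
[338 125]
[205 121]
```

View pics/z3.png

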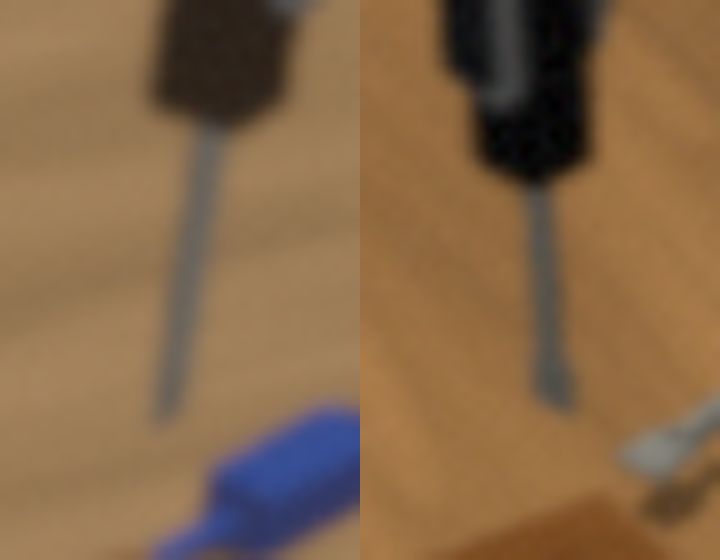

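In the scene view (left) the blade is nearly edge-on. In the side view it's partly broad, with the tip edge sloping down to the right.

Run:
```python
from h import *
s=robot.get_state();r=R.from_rotvec(s["tool_rot"]).as_matrix()
print("toolz",np.degrees(np.arctan2(r[1,2],r[0,2])))
tip=s["position"]-[0,0,.1156]
for n,uv in(("scene",(338-18+16.5,125-28+42)),("side",(205-18+19.8,121-28+40.5))):
    d=cam(n);K=np.array([[d["fx"],0,d["cx"]],[0,d["fy"],d["cy"]],[0,0,1]])
    pr=lambda p:cv2.projectPoints(np.array(p)[None],d["rvec"],d["tvec"],K,None)[0].ravel()
    print(n,"tip proj",pr(tip),"seen",uv)
    for a in(26.7,116.7):
        u=np.array([np.cos(np.radians(a)),np.sin(np.radians(a)),0])*.007;print(a,pr(tip+u)-pr(tip-u))
```

```text
toolz 26.537354950147357
scene tip proj [336.56610637 139.27074793] seen (336.5, 139)
26.7 [5.24631074 1.74385421]
116.7 [ 2.82921245 -2.11949841]
side tip proj [206.43250348 132.66749622] seen (206.8, 133.5)
26.7 [ 3.23893506 -2.27084709]
116.7 [-3.77338132 -1.69223796]
```

The blade's width lies at 116.5°, perpendicular to the jaw axis. The slot is near 91°, so I turn the tool +154.5° to leave room for the clockwise turn, and carry it over the screw.

Emit:
send_rows:
  plan:
    - [0, 0, 0.966, -0.078, -0.727, 0, 1]
    - [0, 0, 0.966, -0.078, -0.727, 0, 1]
    - [0, 0, 0.966, -0.078, -0.727, 0, 1]
    - [0, 0, 0.966, -0.078, -0.727, 0, 1]
    - [0, 0, 0.966, -0.078, -0.727, 0, 1]
    - [0, 0, 0.966, -0.078, -0.727, 0, 1]
    - [0, 0, 0.966, -0.078, -0.727, 0, 1]
    - [0, 0, 0.966, -0.078, -0.727, 0, 1]
    - [0, 0, 0.966, -0.078, -0.727, 0, 1]
    - [0, 0, 0.966, -0.078, -0.727, 0, 1]

```text
time: 8.6
position: [0.4927, 0.101, 0.2568]
tool_rot: [-1.522, -0.457, 0.458]
wrist_force: [0.0, 0.0, -1.5]
gripper_width: 0.0253
```

Emit:
send_rows:
  plan:
    - [0, 0, 0.966, -0.078, -0.727, -0.45, 1]
    - [0, 0, 0.966, -0.078, -0.727, -0.45, 1]
    - [0, 0, 0.966, -0.078, -0.727, -0.45, 1]
    - [0, 0, 0.966, -0.078, -0.727, -0.45, 1]
    - [0, 0, 0.966, -0.078, -0.727, -0.45, 1]
    - [0, 0, 0.966, -0.078, -0.727, -0.45, 1]
    - [0, 0, 0, 0, 0, 0, 1]
    - [0, 0, 0, 0, 0, 0, 1]
    - [0, 0, 0, 0, 0, 0, 1]

```text
time: 9.72
position: [0.484, 0.0148, 0.2037]
tool_rot: [-1.201, -1.223, 1.222]
wrist_force: [-0.2, 0.4, -1.1]
gripper_width: 0.0251
```

Run:
```python
from h import *
s=robot.get_state();r=R.from_rotvec(s["tool_rot"]).as_matrix();print(s["joints"],s["position"],s["wrist_force"],np.degrees(np.arctan2(r[1,2],r[0,2])),r[:,1])
d=robot.get_image("wrist")
u,v=wproj((.483,.0145,.048),d,s);print(u,v,"tip",wproj(s["position"]-[0,0,.1156],d,s))
u,v=int(u),int(v);x0,y0=u-60,v-45;print(x0,y0)
cv2.imwrite("pics/w3.png",cv2.resize(d["color"][y0:y0+90,x0:x0+120],(800,600),interpolation=cv2.INTER_CUBIC));cv2.imwrite("pics/w3full.png",d["color"])
```

```text
[ 3.03613302e-02  1.15000334e-01 -3.78836294e-01  1.07626044e+00
  2.00430765e-04 -1.55871496e+00] [0.48400423 0.01476428 0.20367991] [-0.16975535  0.44746632 -1.12653867] -178.9526354690386 [ 6.92848470e-04  2.21565446e-04 -9.99999735e-01]
257.767986784327 175.86261979704378 tip (np.float64(256.95023382401814), np.float64(188.61873006501023))
197 130
```

View pics/w3.png

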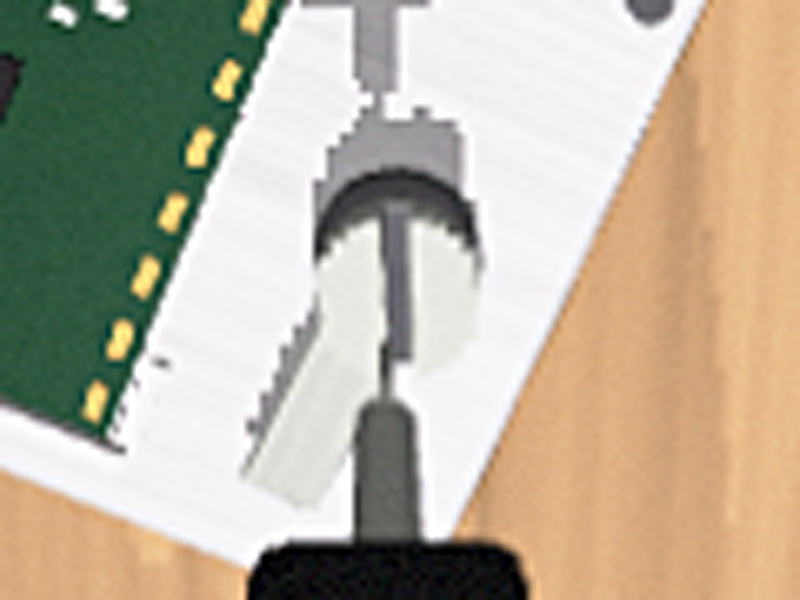

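The blade shows edge-on at crop x≈385, above a slot running nearly vertically from (395,205) to (399,360). The head is centred at about (399,290). I'll work out the tip-to-screw offset in the same image.

Run:
```python
from h import *
np.set_printoptions(precision=4,suppress=True)
s=robot.get_state();d=robot.get_image("wrist")
W=lambda x,y,z:wplane((197+x/6.6667-.0,130+y/6.6667),d,s,z)
tip=s["position"]-[0,0,.1156]
for h in(0,.016,.078):
    u,v=wproj(tip+[0,0,h],d,s);print(h,"crop",(u-197)*6.667,(v-130)*6.667)
print("tip seen",W(385,345,tip[2]),"shaft end",W(387,400,tip[2]+.016),"handle low",W(388,545,tip[2]+.078),"tcp tip",tip)
print("head",W(399,285,.048),W(318,260,.048),W(481,260,.048))
ang=lambda p,q:np.degrees(np.arctan2(*(W(*q,.048)-W(*p,.048))[[1,0]]))
print("slot",ang((398,360),(395,207)),ang((412,360),(408,205)), "ctr",W(396.5,283,.048))
print("tongue",ang((245,475),(325,325)),ang((312,508),(385,365)))
```

```text
0 crop 399.58391334150247 390.89216165518206
0.016 crop 400.1514236638456 431.3505579041898
0.078 crop 403.12947357501497 647.5913417922837
tip seen [0.486  0.0084 0.088 ] shaft end [0.4857 0.0106 0.104 ] handle low [0.4856 0.004  0.166 ] tcp tip [0.4839 0.0147 0.088 ]
head [0.4839 0.0112 0.048 ] [0.4963 0.0075 0.048 ] [0.4716 0.007  0.048 ]
slot -87.73645090853393 -87.28285318510885 ctr [0.4843 0.0109 0.048 ]
tongue -116.47912286827096 -114.84518005644388
```

Emit:
send_rows:
  plan:
    - [0, 0, 0.15, -0.09, -0.15, -0.5, 1]
    - [0, 0, 0, 0, 0, -0.7, 1]
    - [0, 0, 0, 0, 0, -0.4, 1]
    - [0, 0, 0, 0, 0, -0.1, 1]
    - [0, 0, 0, 0, 0, 0, 1]
    - [0, 0, 0, 0, 0, 0, 1]
    - [0, 0, 0, 0, 0, 0, 1]

```text
time: 10.7
position: [0.4821, 0.0113, 0.1697]
tool_rot: [-1.188, -1.243, 1.242]
wrist_force: [-0.3, -1.1, -0.9]
gripper_width: 0.0254
```

Run:
```python
from h import *
s=robot.get_state();r=R.from_rotvec(s["tool_rot"]).as_matrix();print(s["position"],s["wrist_force"],np.degrees(np.arctan2(r[1,2],r[0,2])),r[:,1])
d=robot.get_image("wrist")
u,v=wproj((.484,.0115,.048),d,s);print(u,v)
u,v=int(u),int(v);x0,y0=u-40,v-35;print(x0,y0)
cv2.imwrite("pics/w4.png",cv2.resize(d["color"][y0:y0+60,x0:x0+80],(800,600),interpolation=cv2.INTER_CUBIC))
```

```text
[0.48213123 0.01126113 0.16966689] [-0.29307705 -1.09932773 -0.92251994] -177.39900060262644 [ 6.91445372e-04  4.17300544e-06 -9.99999761e-01]
254.8490063827728 186.72759310302223
214 151
```

View pics/w4.png

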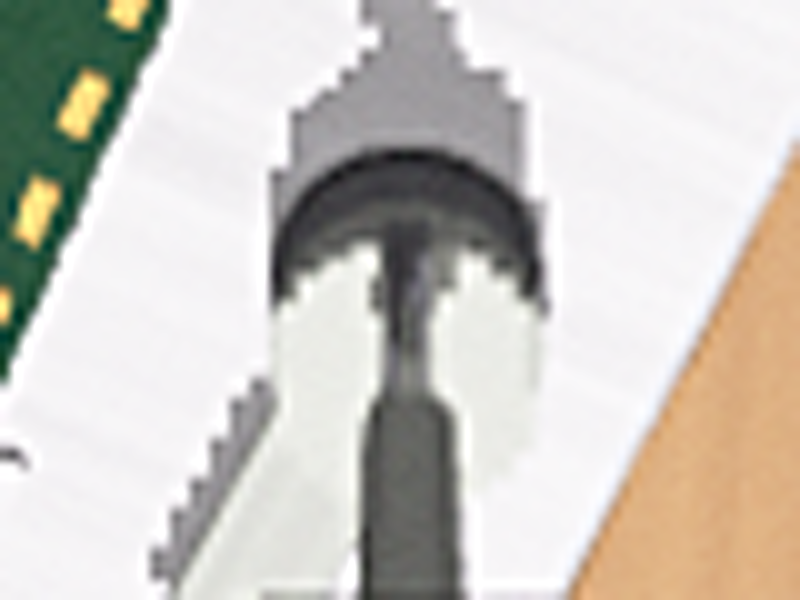

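The blade looks centred over the slot: shaft axis x≈410, head centre ≈408, slot ≈405. I'll lower it gently while watching the force.

Emit:
send_rows:
  plan:
    - [0, 0, 0, 0, 0, -0.15, 1]
    - [0, 0, 0, 0, 0, -0.1, 1]
    - [0, 0, 0, 0, 0, -0.1, 1]
    - [0, 0, 0, 0, 0, -0.05, 1]
    - [0, 0, 0, 0, 0, 0, 1]
    - [0, 0, 0, 0, 0, 0, 1]

```text
time: 11.5
position: [0.4819, 0.0113, 0.1613]
tool_rot: [-1.187, -1.243, 1.242]
wrist_force: [-0.1, 0.6, -1.4]
gripper_width: 0.0251
```

Emit:
send_rows:
  plan:
    - [0, 0, 0, 0, 0, -0.1, 1]
    - [0, 0, 0, 0, 0, -0.05, 1]
    - [0, 0, 0, 0, 0, 0, 1]
    - [0, 0, 0, 0, 0, 0, 1]

```text
time: 12.0
position: [0.4819, 0.0113, 0.1583]
tool_rot: [-1.187, -1.243, 1.243]
wrist_force: [0.3, 0.3, -1.6]
gripper_width: 0.0253
```

Emit:
send_rows:
  plan:
    - [0, 0, 0, 0, 0, -0.06, 1]
    - [0, 0, 0, 0, 0, -0.06, 1]
    - [0, 0, 0, 0, 0, 0, 1]
    - [0, 0, 0, 0, 0, 0, 1]
    - [0, 0, 0, 0, 0, 0, 1]

```text
time: 12.62
position: [0.4819, 0.0113, 0.1559]
tool_rot: [-1.187, -1.243, 1.242]
wrist_force: [0.8, -0.4, -1.2]
gripper_width: 0.0253
```

Emit:
send_rows:
  plan:
    - [0, 0, 0, 0, 0, -0.05, 1]
    - [0, 0, 0, 0, 0, 0, 1]
    - [0, 0, 0, 0, 0, 0, 1]

```text
time: 13.0
position: [0.482, 0.0113, 0.155]
tool_rot: [-1.188, -1.243, 1.242]
wrist_force: [0.1, 0.2, 1.1]
gripper_width: 0.0253
```

Run:
```python
from workcell import robot
s=robot.get_state();print(s["joints"],s["position"],s["wrist_force"],s["torque"])
```

```text
[ 2.33675448e-02  1.47058457e-01 -4.58703512e-01  9.64775552e-01
  7.85579941e-08 -1.59284078e+00] [0.48196032 0.01126431 0.15501878] [0.12803853 0.23168235 1.12894258] [-0.04417341  0.0067997   0.00520331]
```

The blade is on the slot floor with about 2.5 N contact, at roughly −8 mm. I'll back off 0.4 mm and start turning clockwise.

Emit:
send_rows:
  plan:
    - [0, 0, 0, 0, 0, -0.0, 1]
    - [0, 0, -0.5, 0, 0, 0.02, 1]
    - [0, 0, -0.5, 0, 0, 0, 1]
    - [0, 0, -0.5, 0, 0, 0, 1]
    - [0, 0, -0.5, 0, 0, 0, 1]
    - [0, 0, -0.5, 0, 0, 0, 1]
    - [0, 0, -0.5, 0, 0, 0, 1]
    - [0, 0, -0.5, 0, 0, 0, 1]
    - [0, 0, -0.5, 0, 0, 0, 1]
    - [0, 0, 0, 0, 0, 0, 1]

```text
time: 14.25
position: [0.4818, 0.0115, 0.1553]
tool_rot: [-1.449, -0.717, 0.717]
wrist_force: [-1.0, 1.2, 0.4]
gripper_width: 0.0251
```

```bash
cat > st.py <<'E'
from h import *
np.set_printoptions(precision=4,suppress=True)
s=robot.get_state();r=R.from_rotvec(s["tool_rot"]).as_matrix()
print(s["time"],s["joints"][5],s["position"],s["wrist_force"],s["torque"],"tz",np.degrees(np.arctan2(r[1,2],r[0,2])),r[:,1])
E
python3 st.py
```

```text
14.25 -0.8956911831085071 [0.4818 0.0115 0.1553] [-1.0024  1.2273  0.3969] [0.2855 0.0237 0.0041] tz 142.66517888730814 [-0.0001  0.0006 -1.    ]
```

Emit:
send_rows:
  plan:
    - [0, 0, -0.5, 0, 0, 0, 1]
    - [0, 0, -0.5, 0, 0, 0, 1]
    - [0, 0, -0.5, 0, 0, 0, 1]
    - [0, 0, -0.5, 0, 0, 0, 1]
    - [0, 0, -0.5, 0, 0, 0, 1]
    - [0, 0, -0.5, 0, 0, 0, 1]
    - [0, 0, -0.5, 0, 0, 0, 1]
    - [0, 0, -0.5, 0, 0, 0, 1]
    - [0, 0, 0, 0, 0, 0, 1]

```text
time: 15.38
position: [0.4815, 0.0121, 0.1552]
tool_rot: [-1.562, -0.174, 0.175]
wrist_force: [-1.8, 3.5, 0.5]
gripper_width: 0.0254
```

```bash
python3 st.py;  python3 - <<'E'
from h import *
s=robot.get_state();d=robot.get_image("wrist")
u,v=wproj((.484,.0115,.04),d,s);u,v=int(u),int(v);x0,y0=u-60,v-50
a=cv2.resize(d["color"][y0:y0+90,x0:x0+120],(800,600),interpolation=cv2.INTER_CUBIC);cv2.imwrite("pics/w5.png",a)
E
```

```text
15.375 -0.1988640575825182 [0.4815 0.0121 0.1552] [-1.7779  3.5274  0.5483] [1.3303 0.4107 0.0941] tz 102.75649633817349 [-0.0007  0.0021 -1.    ]
```

View pics/w5.png

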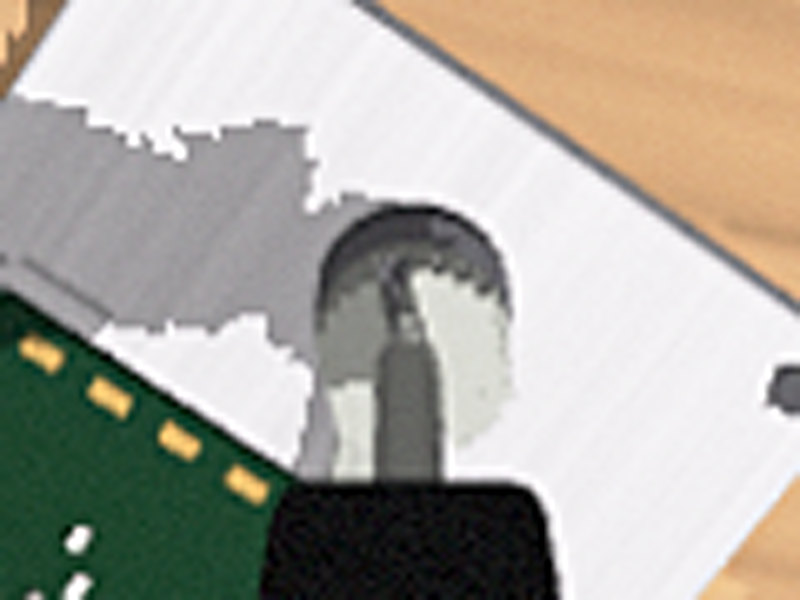

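The head is turning with the blade: the tongue has swung round to the lower left, and torque is 0.09 N m. The lateral push means I'm about 1 mm off-axis, so I'll shift along the push and keep turning.

Emit:
send_rows:
  plan:
    - [0, 0, -0.4, -0.02, 0.05, 0, 1]
    - [0, 0, -0.4, -0.02, 0.02, 0, 1]
    - [0, 0, -0.4, 0, 0, 0, 1]
    - [0, 0, -0.4, 0, 0, 0, 1]
    - [0, 0, 0, 0, 0, 0, 1]
    - [0, 0, 0, 0, 0, 0, 1]

```text
time: 16.18
position: [0.4812, 0.0129, 0.1554]
tool_rot: [-1.57, 0.045, -0.045]
wrist_force: [-0.1, 3.2, -1.0]
gripper_width: 0.0255
```

```bash
python3 st.py
```

```text
16.175 0.0835771553102976 [0.4812 0.0129 0.1554] [-0.1255  3.2081 -1.0495] [ 1.1086 -0.0108  0.0128] tz 86.72526939427334 [ 0.0003  0.0006 -1.    ]
```

Emit:
send_rows:
  plan:
    - [0, 0, -0.4, 0, 0.03, 0, 1]
    - [0, 0, -0.4, 0, 0.02, 0, 1]
    - [0, 0, -0.4, 0, 0, 0, 1]
    - [0, 0, 0, 0, 0, 0, 1]
    - [0, 0, 0, 0, 0, 0, 1]

```text
time: 16.8
position: [0.4813, 0.0135, 0.1554]
tool_rot: [-1.561, 0.209, -0.21]
wrist_force: [0.5, 2.3, -0.1]
gripper_width: 0.0256
```

```bash
python3 st.py;  python3 - <<'E'
from h import *
s=robot.get_state();d=robot.get_image("wrist")
u,v=wproj((.484,.0125,.04),d,s);u,v=int(u),int(v);x0,y0=u-60,v-50;print(x0,y0)
a=cv2.resize(d["color"][y0:y0+90,x0:x0+120],(480,360),interpolation=cv2.INTER_CUBIC)
b=cam("side")["color"][195:240,215:290];b=cv2.resize(b,(600,360)[:2],interpolation=cv2.INTER_CUBIC)[:, :320]
cv2.imwrite("pics/w6.png",np.hstack([a,b]))
E
```

```text
16.8 0.2954180224921479 [0.4813 0.0135 0.1554] [ 0.5262  2.343  -0.0998] [ 0.7161 -0.1901  0.0648] tz 74.6967316848275 [ 0.0004 -0.0003 -1.    ]
194 140
```

View pics/w6.png

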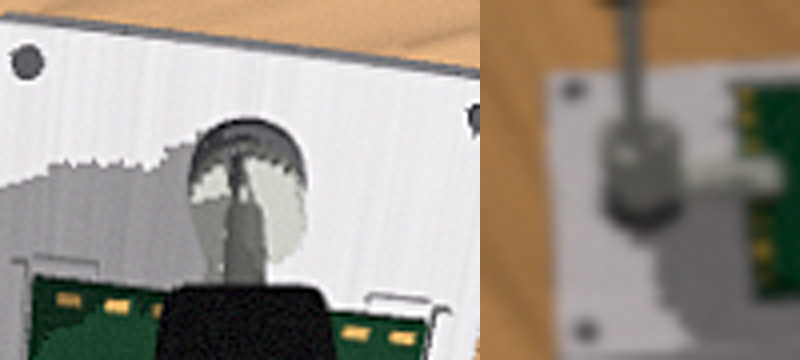

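Emit:
send_rows:
  plan:
    - [0, 0, -0.2, 0, 0.03, 0, 1]
    - [0, 0, -0.2, 0, 0.02, 0, 1]
    - [0, 0, 0, 0, 0, 0, 1]
    - [0, 0, 0, 0, 0, 0, 1]

```text
time: 17.4
position: [0.4811, 0.0142, 0.1553]
tool_rot: [-1.555, 0.266, -0.266]
wrist_force: [1.1, -1.5, -0.8]
gripper_width: 0.0251
```

```bash
python3 st.py;  python3 - <<'E'
from h import *
t=[]
for i in range(4):
    robot.get_image("wrist");s=robot.get_state();t.append(np.r_[s["wrist_force"],s["torque"]])
print(np.mean(t,0))
d=cam("side");K=np.array([[d["fx"],0,d["cx"]],[0,d["fy"],d["cy"]],[0,0,1]])
c=np.array([.484,.0125,.03])
g=d["color"]
# compare tongue tip pixel with predictions for fixture yaw -24.5
for th in(1.3,1.42,1.5,1.57):
    a=np.radians(-24.5+90)-th;p=c+.045*np.array([np.cos(a),np.sin(a),0])
    q=cv2.projectPoints(np.array([c,p]),d["rvec"],d["tvec"],K,None)[0].reshape(-1,2);print(th,q.ravel(),np.degrees(np.arctan2(*(q[1]-q[0])[::-1])))
cv2.imwrite("pics/side7.png",cv2.resize(g[200:230,222:262],(800,600),interpolation=cv2.INTER_CUBIC))
E
```

```text
17.4 0.36888322892353237 [0.4811 0.0142 0.1553] [ 1.1036 -1.5499 -0.7815] [-0.4542 -0.3017  0.0728] tz 70.59511273531467 [ 0.0001 -0.0011 -1.    ]
[ 0.87996319 -1.96434574 -0.53281828 -0.61116568 -0.31914605  0.08649271]
1.3 [235.32971485 215.85162128 251.62815138 212.0631769 ] -13.08559065126027
1.42 [235.32971485 215.85162128 252.15156841 213.47578528] -8.039003691294763
1.5 [235.32971485 215.85162128 252.36906489 214.44327258] -4.724912407287465
1.57 [235.32971485 215.85162128 252.47105332 215.30124289] -1.8390354165777658
```

View pics/side7.png

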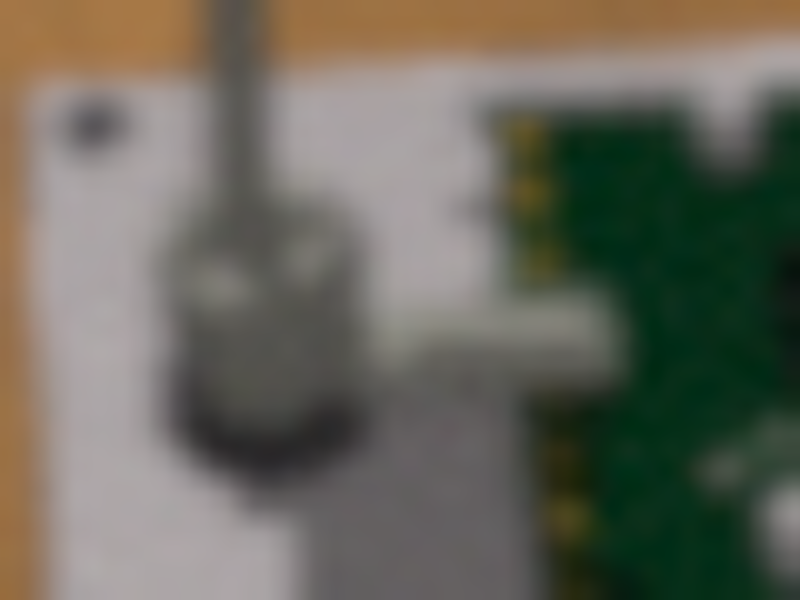

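Emit:
send_rows:
  plan:
    - [0, 0, -0.15, 0, -0.03, 0, 1]
    - [0, 0, -0.15, 0, 0, 0, 1]
    - [0, 0, 0, 0, 0, 0, 1]
    - [0, 0, 0, 0, 0, 0, 1]

```text
time: 18.15
position: [0.4811, 0.0141, 0.1553]
tool_rot: [-1.549, 0.306, -0.307]
wrist_force: [0.6, -0.8, -0.0]
gripper_width: 0.0251
```

```bash
python3 st.py;  python3 - <<'E'
from h import *
t=[]
for i in range(8):
    robot.get_image("wrist");s=robot.get_state();t.append(np.r_[s["wrist_force"],s["torque"]])
print(np.mean(t,0),np.std(t,0))
E
```

```text
18.15 0.42006960799811255 [0.4811 0.0141 0.1553] [ 0.5991 -0.7591 -0.0151] [-0.3412 -0.3792  0.091 ] tz 67.60829538632755 [ 0.0002  0.0001 -1.    ]
[ 1.60893153 -0.96518669 -0.10650418 -0.29649585 -0.44018251  0.1037359 ] [0.22847334 0.45948116 0.37090146 0.03569791 0.0280758  0.02331663]
```

Torque rose from 0.086 to 0.104 N m for 3° more turn, so the tongue is on its stop with the spring winding up. Unwinding 10° and lifting out.

Emit:
send_rows:
  plan:
    - [0, 0, 0.5, 0, 0, 0, 1]
    - [0, 0, 0.5, 0, 0, 0, 1]
    - [0, 0, 0, 0, 0, 0.1, 1]
    - [0, 0, 0, 0, 0, 0.3, 1]
    - [0, 0, 0, 0, 0, 0.6, 1]
    - [0, 0, 0, 0, 0, 1, 1]
    - [0, 0, 0, 0, 0, 1, 1]
    - [0, 0, 0, 0, 0, 1, 1]
    - [0, 0, 0, 0, 0, 1, 1]
    - [0, 0, 0, 0, 0, 0.5, 1]

```text
time: 19.8
position: [0.4816, 0.0143, 0.2672]
tool_rot: [-1.563, 0.169, -0.172]
wrist_force: [0.5, 0.4, -1.6]
gripper_width: 0.0251
```

```bash
python3 st.py
python3 - <<'E'
from h import *
s=robot.get_state();d=robot.get_image("wrist");cv2.imwrite("pics/w8.png",d["color"])
a=cv2.imread("pics/w2.png")
E
```

```text
19.8 0.2461030304931628 [0.4816 0.0143 0.2672] [ 0.5312  0.4194 -1.564 ] [ 0.0307 -0.0176  0.0263] tz 77.58156968696298 [ 0.0022  0.0007 -1.    ]
```

Run:
```python
import cv2,numpy as np
a=cv2.imread("pics/w3full.png").astype(int);b=cv2.imread("pics/w8.png").astype(int)
for y in range(212,262,6):
    o=[]
    for im in(a,b):
        x=np.where(im[y,215:300].max(1)<45)[0]+215;o.append((x.min(),x.max(),len(x)) if len(x) else None)
    print(y,o)
for im in(a,b): print([int(im[y,256].max()) for y in range(180,216,2)])
print(a[205,240:275].mean(1).astype(int));print(b[205,240:275].mean(1).astype(int))
```

```text
212 [(np.int64(239), np.int64(271), 33), (np.int64(236), np.int64(271), 36)]
218 [(np.int64(234), np.int64(275), 42), (np.int64(215), np.int64(275), 52)]
224 [(np.int64(233), np.int64(276), 44), (np.int64(215), np.int64(277), 59)]
230 [(np.int64(233), np.int64(277), 45), (np.int64(232), np.int64(277), 46)]
236 [(np.int64(232), np.int64(278), 47), (np.int64(232), np.int64(278), 47)]
242 [(np.int64(228), np.int64(282), 55), (np.int64(228), np.int64(282), 55)]
248 [(np.int64(215), np.int64(299), 64), (np.int64(215), np.int64(299), 63)]
254 [(np.int64(226), np.int64(299), 63), (np.int64(226), np.int64(299), 63)]
260 [(np.int64(225), np.int64(299), 64), (np.int64(225), np.int64(286), 62)]
[113, 112, 173, 229, 235, 128, 91, 99, 98, 98, 101, 106, 99, 100, 101, 89, 2, 0]
[232, 82, 139, 191, 79, 118, 116, 116, 119, 113, 117, 111, 97, 98, 106, 87, 12, 28]
[227 208 218 218 223 244 248 247 254 252  56  87  95  99  96 104  97  91
  82 111 218 255 247 244 248 249 227 156 157 149 157 165 167 170 172]
[ 48  44  29  38  38  41  52  44  49  64  91  91  99 102 102  99  99  97
 113 107  72  41  49  47  50  50  50  47  47  49  49  43  50  60  82]
```

Emit:
send_rows:
  plan:
    - [0, 0, -0.425, 0.113, 0.97, 0, 1]
    - [0, 0, -0.425, 0.113, 0.97, 0, 1]
    - [0, 0, -0.425, 0.113, 0.97, 0, 1]
    - [0, 0, -0.425, 0.113, 0.97, 0, 1]
    - [0, 0, -0.425, 0.113, 0.97, 0, 1]
    - [0, 0, -0.425, 0.113, 0.97, 0, 1]
    - [0, 0, -0.425, 0.113, 0.97, 0, 1]
    - [0, 0, -0.425, 0.113, 0.97, 0, 1]
    - [0, 0, -0.425, 0.113, 0.97, 0, 1]
    - [0, 0, -0.425, 0.113, 0.97, 0, 1]

```text
time: 21.1
position: [0.5033, 0.2087, 0.2648]
tool_rot: [-1.438, 0.75, -0.749]
wrist_force: [0.5, 0.4, -1.1]
gripper_width: 0.0252
```

Emit:
send_rows:
  plan:
    - [0, 0, -0.425, 0.113, 0.97, 0, 1]
    - [0, 0, -0.425, 0.113, 0.97, 0, 1]
    - [0, 0, 0, 0, 0, 0, 1]
    - [0, 0, 0, 0, 0, 0, 1]
    - [0, 0, 0, 0, 0, 0, 1]

```text
time: 21.72
position: [0.508, 0.2462, 0.2652]
tool_rot: [-1.394, 0.861, -0.861]
wrist_force: [-0.3, -0.0, -0.5]
gripper_width: 0.0253
```

```bash
python3 st.py
```

```text
21.725 1.558059203193435 [0.508  0.2462 0.2652] [-0.3051 -0.0115 -0.4894] [-0.0167 -0.0459 -0.0049] tz 26.587935068914778 [-0.0004 -0.0003 -1.    ]
```

No shift in the hand (same pixel edges before and after). Lowering into the holder.

Emit:
send_rows:
  plan:
    - [0, 0, 0, 0.03, 0.035, -0.5, 1]
    - [0, 0, 0, 0, 0, -1, 1]
    - [0, 0, 0, 0, 0, -1, 1]
    - [0, 0, 0, 0, 0, -0.6, 1]
    - [0, 0, 0, 0, 0, -0.5, 1]
    - [0, 0, 0, 0, 0, -0.5, 1]
    - [0, 0, 0, 0, 0, 0, 1]

```text
time: 22.6
position: [0.5084, 0.2474, 0.1826]
tool_rot: [-1.395, 0.861, -0.86]
wrist_force: [-0.2, -1.4, -1.6]
gripper_width: 0.0253
```

```bash
python3 st.py
```

```text
22.6 1.5593390870666723 [0.5084 0.2474 0.1826] [-0.164  -1.4102 -1.6335] [-0.0042  0.0088  0.013 ] tz 26.603101493798878 [-0.001  -0.0005 -1.    ]
```

Tip about 13 mm into the hole without contact. Continuing.

Emit:
send_rows:
  plan:
    - [0, 0, 0, 0, 0, -0.6, 1]
    - [0, 0, 0, 0, 0, -0.6, 1]
    - [0, 0, 0, 0, 0, -0.6, 1]
    - [0, 0, 0, 0, 0, -0.6, 1]
    - [0, 0, 0, 0, 0, -0.5, 1]
    - [0, 0, 0, 0, 0, -0.1, 1]
    - [0, 0, 0, 0, 0, -0.05, 1]
    - [0, 0, 0, 0, 0, 0, 1]

```text
time: 23.6
position: [0.5091, 0.2477, 0.1227]
tool_rot: [-1.393, 0.86, -0.861]
wrist_force: [-0.5, -0.5, -1.6]
gripper_width: 0.0256
```

```bash
python3 st.py
```

```text
23.6 1.5593706908646485 [0.5091 0.2477 0.1227] [-0.4534 -0.4893 -1.6037] [-0.004  -0.0211 -0.0475] tz 26.600070503998367 [ 0.0006  0.0003 -1.    ]
```

Emit:
send_rows:
  plan:
    - [0, 0, 0, 0, 0, -0.1, 1]
    - [0, 0, 0, 0, 0, -0.08, 1]
    - [0, 0, 0, 0, 0, -0.05, 1]
    - [0, 0, 0, 0, 0, 0, 1]
    - [0, 0, 0, 0, 0, 0, 1]

```text
time: 24.22
position: [0.5088, 0.2476, 0.1177]
tool_rot: [-1.394, 0.861, -0.861]
wrist_force: [0.6, -1.1, -2.0]
gripper_width: 0.0249
```

Emit:
send_rows:
  plan:
    - [0, 0, 0, 0, 0, -0.04, 1]
    - [0, 0, 0, 0, 0, -0.02, 1]
    - [0, 0, 0, 0, 0, 0, 1]
    - [0, 0, 0, 0, 0, 0, 1]

```text
time: 24.72
position: [0.5088, 0.2476, 0.1176]
tool_rot: [-1.393, 0.86, -0.861]
wrist_force: [-2.3, -0.4, 7.9]
gripper_width: 0.0255
```

Contact at z=0.1176 with 8 N: the handle is seated on the block. Releasing, then straight up.

Emit:
send_rows:
  plan:
    - [0, 0, 0, 0, 0, 0.03, 1]
    - [0, 0, 0, 0, 0, 0, -1]
    - [0, 0, 0, 0, 0, 0, -1]
    - [0, 0, 0, 0, 0, 0, -1]
    - [0, 0, 0, 0, 0, 0, -1]
    - [0, 0, 0, 0, 0, 0, -1]
    - [0, 0, 0, 0, 0, 0, -1]
    - [0, 0, 0, 0, 0, 0, -1]

```text
time: 25.72
position: [0.5088, 0.2476, 0.1171]
tool_rot: [-1.394, 0.861, -0.861]
wrist_force: [-0.2, -0.2, -0.1]
gripper_width: 0.0855
```

Emit:
send_rows:
  plan:
    - [0, 0, 0, 0, 0, 0.5, -1]
    - [0, 0, 0, 0, 0, 1, -1]
    - [0, 0, 0, 0, 0, 1, -1]
    - [0, 0, 0, 0, 0, 1, -1]
    - [0, 0, 0, 0, 0, 1, -1]
    - [0, 0, 0, 0, 0, 1, -1]
    - [0, 0, 0, 0, 0, 1, -1]
    - [0, 0, 0, 0, 0, 1, -1]
    - [0, 0, 0, 0, 0, 1, -1]
    - [0, 0, 0, 0, 0, 0, -1]

```text
time: 26.98
position: [0.5097, 0.248, 0.2893]
tool_rot: [-1.39, 0.859, -0.862]
wrist_force: [-0.4, -0.0, 0.1]
gripper_width: 0.0853
```

```bash
python3 st.py
python3 - <<'E'
from h import *
s=robot.get_state();d=robot.get_image("wrist")
z=lambda im,x,y,w,h,W,H:cv2.resize(im[y:y+h,x:x+w],(W,H),interpolation=cv2.INTER_CUBIC)
u,v=map(int,wproj((.51,.25,.1),d,s));a,b=map(int,wproj((.495,.008,.03),d,s));print(u,v,a,b)
t=cam("side")["color"];sc=cam("scene")["color"]
top=np.hstack([z(d["color"],u-40,v-30,80,60,400,300),z(d["color"],a-32,b-24,64,48,400,300)])
bot=np.hstack([z(t,222,200,40,30,400,300),z(sc,225,180,48,36,400,300)])
cv2.imwrite("pics/fin.png",np.vstack([top,bot]))
E
```

```text
26.975 1.5593670929655643 [0.5097 0.248  0.2893] [-0.3713 -0.0245  0.0891] [ 0.0591 -0.0228  0.0028] tz 26.601556548712857 [ 0.0034  0.0017 -1.    ]
254 165 180 279
```

View pics/fin.png

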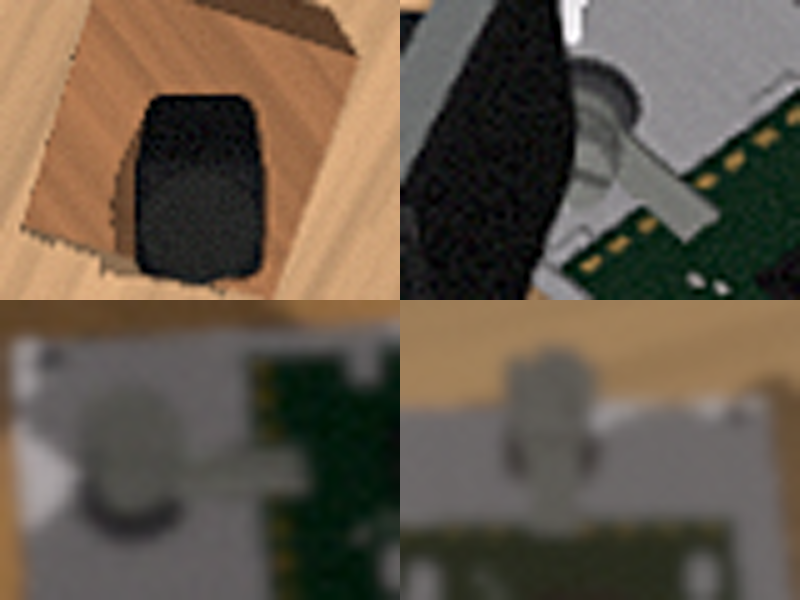

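The driver stands square in the holder and the tongue lies across the board edge. I'll put a number on the tongue angle before handing in.

Run:
```python
from h import *
s=robot.get_state();d=robot.get_image("wrist")
W=lambda x,y,z:wplane((148+(x-400)/6.25,255+y/6.25),d,s,z)
A=lambda p,q,z:np.degrees(np.arctan2(*(W(*q,z)-W(*p,z))[[1,0]]))
print("tongue",A((635,135),(718,213),.03),A((620,180),(686,240),.03),"board edge",A((580,268),(800,115),.02))
```

```text
tongue -24.887233049410668 -24.33554985761981 board edge 66.67018925622533
```

```bash
python3 -c "
from workcell import robot
print(robot.hand_in(), robot.get_state()['time'])"
```

```text
the job is handed in; nothing more can be done
the job is handed in; nothing more can be done
```

The board is locked in the fixture, the screwdriver is back in its holder and released, and I handed the job in at about 27 s of the 72 s allowed. `hand_in()` gives no verdict, so the checks below are my own.

I took the small black screwdriver from the holder and lined its blade up with the slot by the wrist camera. It went straight in without needing a search turn and touched the slot floor, about 8 mm down, with about 2.5 N. I then turned the fastener about 115° clockwise until the tongue met its stop, unwound 10°, lifted out and put the driver back.

**Last checks**
- **Tongue:** it measures 91° to the board's edge, which puts it at its stop within about 1–2° of measuring error. While turning against the stop, wrist torque rose from 0.086 to 0.104 N m over the last 3°.
- **Screwdriver:** the handle met the block at the same height it was gripped at (tool point at 0.1176 m). The last picture shows it standing squarely in the holder.
- **Robot:** the gripper was open and clear of everything, with no contact force.
- **Board and bystanders:** I did not measure whether they moved. The last picture shows no obvious board shift, and the arm's path stayed away from the bottle, tray and jar.

**Disagreements**
- **Wrist camera against arm:** the wrist camera showed the tip about 2 mm to one side of where the arm's pose put it. I lined up using only positions within the same image, and corrected 1–2 mm sideways during the turn, where the side push reached at most about 4 N.
- **Torque readings:** single readings were noisy (about ±0.02 N m), so I relied on averages.

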